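# Sort the mail with the tip-tray remote stick

## Task

One piece of mail lies on the sorter's tray and another waits on the feed bench in front of it; tip each into the bay that its picture sign marks (envelope for the letters, box for the parcel). Working the tray only with the stick, never touching it by hand, tilt the stick right over to the proper side and hold it there for a full second so that the mail slides off, then let it spring back upright; push the waiting piece onto the middle of the tray and send it into the other bay in the same way. Leave the signs, the mug and the glue jar alone.

Things in the scene. Friction and masses are not known exactly. Their poses are not given: they have to be found in the camera images.
- sorter: Fixed grey tip-tray sorter, 185 (x) x 538 (y) mm. Origin on the worktop under the tray's middle; x points from the feed bench over the tray to the back fence (75 mm behind the middle, 130 mm tall), away from the operator, y to the operator's left. A bay on each side of the tray: 173 (x) x 170 (y) mm, middle at y +-0.178, slick floor sloping outward at 0.16 rad down to 6 mm, walls 65 to 85 mm tall, open to the tray
- feed_bench (a point): Middle of the top of the level aluminium feed bench, 135 (x) x 190 (y) mm, 95 mm above the worktop, level with the tray and 6 mm in front of it; axes as the sorter's
- tray: Slippery aluminium tray, 130 (x) x 170 (y) x 6 mm, no rims, top 95 mm above the worktop, hinged along the sorter's x through its middle; origin at its underside's middle. It follows the stick at once, tipping 1.3 times the stick's angle to the same side (stick left: left edge down); with the stick right over the mail slides off. Not to be pressed by the fingers (5 N at most)
- letter_sign: Low leaning desk sign, 80 mm tall, a blue plate (95 x 75 mm) with a white envelope picture, standing in front of the bay meant for the letters. Origin under its foot; its y in the sorter's frame is about +0.22 (left bay) or -0.22 (right bay)
- parcel_sign: The same sort of sign with a yellow plate and a brown box picture, standing in front of the bay meant for the parcel, the other bay
- letters: Banded bundle of white envelopes, about 117 (x) x 162 (y) x 36 mm, 0.4 kg, origin at the middle of its underside; lies on the tray or on the feed bench, its long side roughly along the sorter's y
- parcel: Small brown parcel tied with string, 89 (x) x 114 (y) x 61 mm, 0.35 kg, origin at the middle of its underside; lies on the feed bench or on the tray, its long side roughly along the sorter's y
- stick_box: Fixed black remote-control box, 120 x 110 x 45 mm, with the stick in its middle; it stands to the right of the feed bench or to the left of it (the mug is then at the other place). Origin at the middle of its underside, x away from the operator, y to the operator's left, z up
- stick_grip (a point): Middle of the red grip of the stick (grip 31 mm thick, 56 mm tall, from 104 to 160 mm above the worktop when upright; this point at 132 mm). The stick pivots 45 mm above the worktop in the middle of the box
- stick (a joint): Sideways tilt of the stick, rad: 0 upright, positive towards the box's +y (left), stops at +-0.5. Tilting left tips the tray to the sorter's left (+y), right to its right. A spring brings it back to 0; about 8 N on the grip holds it fully over
- stick_fore (a joint): Fore-and-aft tilt of the same stick, rad, positive away from the operator, stops at +-0.3, spring-centred; it has no effect on the tray
- mug: Green mug, 86 x 118 x 96 mm, bystander; origin under its middle
- glue_jar: Glue jar with a red lid, 56 mm thick, 95 mm tall, bystander; origin under its middle
Mind the look-alikes: they are no part of the job. Several things look just like the parcel_sign: the one meant starts farthest from the robot's base.

How it is judged:
On the way, in this order (a step that is already met when the one before it is completed fails the run):
1. with the other piece still on the feed bench, the stick is held over (beyond 0.38 rad) for 0.8 s towards the bay of the piece that started on the tray (((x of parcel in the frame of sorter below -0.1 m and z of parcel in the frame of sorter above 0.08 m and y of letter_sign in the frame of sorter above 0 m and value of joint stick above 0.38 rad) or (x of parcel in the frame of sorter below -0.1 m and z of parcel in the frame of sorter above 0.08 m and y of letter_sign in the frame of sorter below 0 m and value of joint stick below -0.38 rad) or (x of letters in the frame of sorter below -0.1 m and z of letters in the frame of sorter above 0.08 m and y of parcel_sign in the frame of sorter above 0 m and value of joint stick above 0.38 rad) or (x of letters in the frame of sorter below -0.1 m and z of letters in the frame of sorter above 0.08 m and y of parcel_sign in the frame of sorter below 0 m and value of joint stick below -0.38 rad))), for 0.8 s.
2. that piece lies in its own bay and the stick is upright again (((z of letters in the frame of sorter below 0.035 m and x of letters in the frame of sorter between -0.09 and 0.09 m and angle between letters's own z axis and vertical below 0.28 rad and ((y of letter_sign in the frame of sorter above 0 m and y of letters in the frame of sorter between 0.12 and 0.26 m) or (y of letter_sign in the frame of sorter below 0 m and y of letters in the frame of sorter between -0.26 and -0.12 m)) and x of parcel in the frame of sorter below -0.1 m and z of parcel in the frame of sorter above 0.08 m) or (z of parcel in the frame of sorter below 0.035 m and x of parcel in the frame of sorter between -0.09 and 0.09 m and angle between parcel's own z axis and vertical below 0.28 rad and ((y of parcel_sign in the frame of sorter above 0 m and y of parcel in the frame of sorter between 0.12 and 0.26 m) or (y of parcel_sign in the frame of sorter below 0 m and y of parcel in the frame of sorter between -0.26 and -0.12 m)) and x of letters in the frame of sorter below -0.1 m and z of letters in the frame of sorter above 0.08 m)) and value of joint stick between -0.08 and 0.08 rad), for 0.2 s.
3. the second piece lies on the middle of the tray (within 40 mm along x and 45 mm along y), the stick upright (((z of parcel in the frame of sorter below 0.035 m and x of parcel in the frame of sorter between -0.09 and 0.09 m and angle between parcel's own z axis and vertical below 0.28 rad and ((y of parcel_sign in the frame of sorter above 0 m and y of parcel in the frame of sorter between 0.12 and 0.26 m) or (y of parcel_sign in the frame of sorter below 0 m and y of parcel in the frame of sorter between -0.26 and -0.12 m)) and x of letters in the frame of sorter between -0.04 and 0.04 m and y of letters in the frame of sorter between -0.045 and 0.045 m and z of letters in the frame of sorter above 0.08 m) or (z of letters in the frame of sorter below 0.035 m and x of letters in the frame of sorter between -0.09 and 0.09 m and angle between letters's own z axis and vertical below 0.28 rad and ((y of letter_sign in the frame of sorter above 0 m and y of letters in the frame of sorter between 0.12 and 0.26 m) or (y of letter_sign in the frame of sorter below 0 m and y of letters in the frame of sorter between -0.26 and -0.12 m)) and x of parcel in the frame of sorter between -0.04 and 0.04 m and y of parcel in the frame of sorter between -0.045 and 0.045 m and z of parcel in the frame of sorter above 0.08 m)) and value of joint stick between -0.08 and 0.08 rad), for 0.2 s.
4. the stick is held over (beyond 0.38 rad) for 0.8 s towards the second piece's bay (((z of parcel in the frame of sorter below 0.035 m and x of parcel in the frame of sorter between -0.09 and 0.09 m and angle between parcel's own z axis and vertical below 0.28 rad and ((y of parcel_sign in the frame of sorter above 0 m and y of parcel in the frame of sorter between 0.12 and 0.26 m) or (y of parcel_sign in the frame of sorter below 0 m and y of parcel in the frame of sorter between -0.26 and -0.12 m)) and y of letter_sign in the frame of sorter above 0 m and value of joint stick above 0.38 rad) or (z of parcel in the frame of sorter below 0.035 m and x of parcel in the frame of sorter between -0.09 and 0.09 m and angle between parcel's own z axis and vertical below 0.28 rad and ((y of parcel_sign in the frame of sorter above 0 m and y of parcel in the frame of sorter between 0.12 and 0.26 m) or (y of parcel_sign in the frame of sorter below 0 m and y of parcel in the frame of sorter between -0.26 and -0.12 m)) and y of letter_sign in the frame of sorter below 0 m and value of joint stick below -0.38 rad) or (z of letters in the frame of sorter below 0.035 m and x of letters in the frame of sorter between -0.09 and 0.09 m and angle between letters's own z axis and vertical below 0.28 rad and ((y of letter_sign in the frame of sorter above 0 m and y of letters in the frame of sorter between 0.12 and 0.26 m) or (y of letter_sign in the frame of sorter below 0 m and y of letters in the frame of sorter between -0.26 and -0.12 m)) and y of parcel_sign in the frame of sorter above 0 m and value of joint stick above 0.38 rad) or (z of letters in the frame of sorter below 0.035 m and x of letters in the frame of sorter between -0.09 and 0.09 m and angle between letters's own z axis and vertical below 0.28 rad and ((y of letter_sign in the frame of sorter above 0 m and y of letters in the frame of sorter between 0.12 and 0.26 m) or (y of letter_sign in the frame of sorter below 0 m and y of letters in the frame of sorter between -0.26 and -0.12 m)) and y of parcel_sign in the frame of sorter below 0 m and value of joint stick below -0.38 rad))), for 0.8 s.
At the end, for the whole second after the job is handed in: Letters and parcel each lie flat on the sloping floor (tilted less than 0.28 rad) of the bay marked by their own sign (origin 120 to 260 mm to that side of the sorter's middle, within 90 mm of it along x), at rest; the stick is upright within 0.08 rad and the tray level within 0.12 rad (z of each of letters, parcel in the frame of sorter below 0.035 m and x of letters in the frame of sorter between -0.09 and 0.09 m and angle between each of letters, parcel's own z axis and vertical below 0.28 rad and ((y of letter_sign in the frame of sorter above 0 m and y of letters in the frame of sorter between 0.12 and 0.26 m) or (y of letter_sign in the frame of sorter below 0 m and y of letters in the frame of sorter between -0.26 and -0.12 m)) and x of parcel in the frame of sorter between -0.09 and 0.09 m and ((y of parcel_sign in the frame of sorter above 0 m and y of parcel in the frame of sorter between 0.12 and 0.26 m) or (y of parcel_sign in the frame of sorter below 0 m and y of parcel in the frame of sorter between -0.26 and -0.12 m)) and linear speed of each of letters, parcel below 0.02 m/s and angular speed of each of letters, parcel below 0.2 rad/s and value of joint stick between -0.08 and 0.08 rad and angle between tray's own z axis and vertical below 0.12 rad); the robot touches nothing.
It fails at once if the tray is pressed by the fingers with more than 5 N (contact force between the fingers and tray above 5 N).
It fails at once if mug or jar is moved by more than 30 mm (distance of any of mug, glue_jar from where it was at the start of the episode above 0.03 m).
It fails at once if a sign is pushed with more than 5 N (contact force between the fingers and letter_sign above 5 N or contact force between the fingers and parcel_sign above 5 N).
It also fails if it takes over 69 s, if anything falls off the work surface, if the arm or the gripper's body presses on something with over 40 N, if the wrist force passes 120 N, or if a joint passes its speed limit or range.

## Robot

A 7-joint arm with a two-finger parallel gripper is mounted at the origin on the work surface; the furniture and walls round the work are solid. World frame = base frame: x ahead of the robot, y to its left, z up, the work surface at z = 0. Lengths are in m, angles in rad, forces in N, time in s.
With the tool pointing down it reaches from about 0.4 to 0.875 m from the base axis. Payload 6.5 kg.
Tool frame: the origin (TCP) lies midway between the tips of the shut fingers; the grasp point (between the pads) lies 19 mm behind it; x points along the fingers, y is the direction in which the jaws open and shut, and the axes are right-handed (so a half turn about x gives the same grasp; the last joint's range is limited). The gripper opens to 88 mm and grips with 3 to 60 N. Pads are 18 mm wide; open, the fingers measure 123 mm over their backs; the gripper's body (75 mm by 187 mm) begins 45 mm behind the grasp point.
Start: joints at [-1.295, 0.536, -0.004, 1.538, 0.003, 1.067, -0.071], TCP at [0.218, 0.612, 0.218] pointing down, gripper open.
Joint ranges: [-2.7, 2.7], [-0.37, 2.16], [-1.27, 1.26], [0.24, 2.4], [-1.31, 4.45], [0.19, 1.91], [-2.76, 2.76]. Speed limits (rad/s): [2.39, 2.39, 3.14, 3.14, 3.14, 3.14, 3.14].

## Interface

Orientations are given as a unit quaternion [w, x, y, z].
In Python, from cell import bot, read_camera gives the robot as it stands.
- The arm moves only by the tool drive_tool, never from a script. Its arguments are lists of equal length, an entry for each row: "fingers": the closure, from 0 (fully open) to 1 (shut); "offset": the shift along the tool's x, y, z in units of 30 mm (1.0 is 30 mm), a list of three; "angular": the turn, a rotation vector about the tool's x, y, z in units of 5 degrees (1.0 is 5 degrees), a list of three. A call has 1 to 8 rows; each row is the pose to reach, as a shift and turn from the pose commanded when the call began, along the tool's axes at that moment; what a row does not reach only later rows make up. A row lasts 1/10 s, in which the tool goes at most 50 mm and 8.59 degrees, less where a joint would pass 70% of its speed; a pose out of reach is approached as far as the arm can. A call with a gripper value outside its range is refused whole. The fingers move at their own pace and stop on an object; "squeeze" is the grip in N (left out, the last holds). Time passes only in rows, so rows that repeat a pose let the fingers close. It gives the time, the measured TCP pose, the force and the opening at its end, in the units of the state.
- bot.read_state(): the state, without advancing time (a new reading comes with each control period).
- read_camera(name): name is "scene" or "top" or "wrist"; returns a dict with "pixels" (400x640x3 uint8, red, green, blue), "fx", "fy", "cx", "cy" (pixels), "R" (3x3) and "t" (3): a world point X has camera coordinates R X + t. Camera axes: x right, y down, z forward; pixel columns grow to the right and rows downward; lengths in m; the calibration is good to about 2 mm. A picture is of the moment at which its call begins. There is no depth.
- bot.finish_job(): hands the job in, once; it reports no verdict.
The state is a dict: "t": time; "q": joint angles; "joint_vel": joint speeds; "joint_efforts": joint torques, N m; "tcp_pos": TCP position; "ee_rot": TCP orientation; "contact_force": force on the tool from outside, world axes, zero at the start; "moment": the same for the moment, N m; "opening": opening from 0.0 (shut) to 1.0 (fully open).
Only numpy, scipy, OpenCV 4.12 (cv2) and the standard library are available. Lean on these libraries where they do the work, as an engineer would, in place of code of your own. Each camera call takes 0.05 s, during which the arm holds its last target.

## Working session

There is one attempt and no reset: what is moved stays moved. The work goes in short steps, Python scripts to look and compute and a tool call to move; the robot and the scene stay as the last step left them, time stands still between calls to the robot, and variables do not carry over. Pictures are saved under pics/ and viewed, and the job is handed in when it is done.

Besides the shell and the picture viewer there is one more tool, called after "Call:" as name(argument=value, ...) on one line, values as JSON. drive_tool: Moves the arm, as the interface text tells. Its arguments: {"type":"object","properties":{"fingers":{"type":"array"},"offset":{"type":"array"},"angular":{"type":"array"},"squeeze":{"type":"number"}},"required":["fingers","offset","angular"]}

```bash
mkdir -p pics; python3 - <<'E'
from cell import bot, read_camera
import cv2
for n in ["scene","top","wrist"]:
    c=read_camera(n); cv2.imwrite(f"pics/{n}0.png",c["pixels"][:,:,::-1])
    print(n,c["fx"],c["cx"],c["cy"],c["R"],c["t"])
print(bot.read_state())
E
```

```text
scene 453.5907864155668 321.72206983967413 200.93927414029554 [[ 0.49356664 -0.8695737  -0.01528262]
 [-0.55473183 -0.30123285 -0.77558453]
 [ 0.66982428  0.39128041 -0.63105869]] [-0.1596906   0.36877853  1.58519051]
top 385.59454673402297 316.64070741652085 196.96589492626873 [[-0.08571843 -0.9963127  -0.00365525]
 [-0.97197255  0.08442928 -0.21941072]
 [ 0.2189103  -0.01525474 -0.97562573]] [0.09466722 0.47916269 1.60379405]
wrist 310.9926290308257 325.58113132663624 195.73113963660575 [[ 0.3354291   0.94206029 -0.00311771]
 [ 0.89287096 -0.31685585  0.31997472]
 [ 0.30044762 -0.11011255 -0.94742095]] [-0.64851454 -0.04498391  0.39244845]
{'t': 0.15, 'q': array([-1.2951689 ,  0.53699237, -0.00441895,  1.53860386,  0.00260735,
        1.06728336, -0.07119239]), 'joint_vel': array([-0.0005551 , -0.00209521,  0.00047568, -0.00330533,  0.00038952,
        0.00031185,  0.00058301]), 'joint_efforts': array([ 1.60133073e-03, -5.71330011e+01,  9.91954654e-01, -2.51823574e+01,
       -5.61605359e-02,  1.53256115e-02,  7.10853260e-05]), 'tcp_pos': array([0.21774781, 0.61193786, 0.21745689]), 'ee_rot': array([ 0.6967704 ,  0.11979235,  0.69684535, -0.12069534]), 'contact_force': array([-0.30141839,  0.37276595, -0.03652979]), 'moment': array([-0.04073154, -0.02373541, -0.00770978]), 'opening': 0.9987990502061029}
```

View pics/scene0.png

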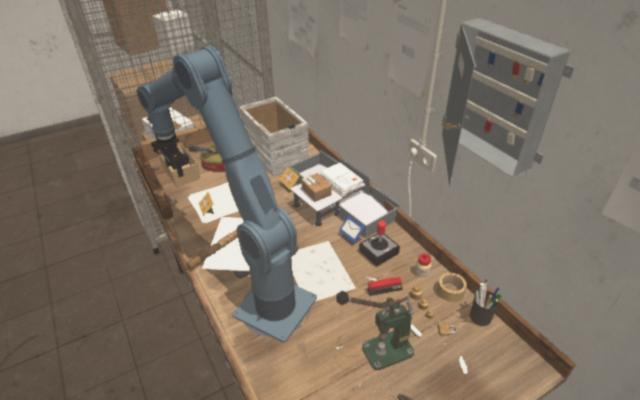

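View pics/top0.png

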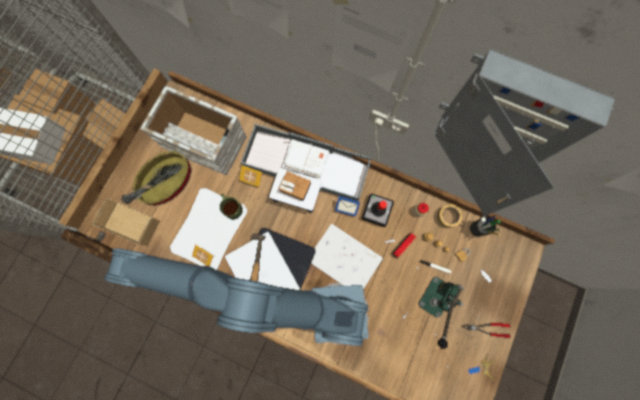

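View pics/wrist0.png

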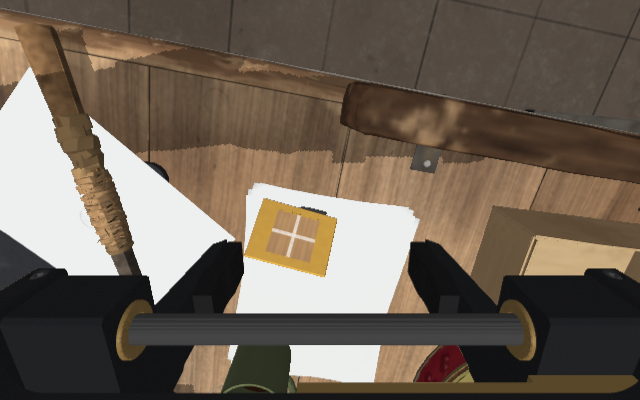

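```bash
python3 - <<'E'
import cv2
a=cv2.imread("pics/top0.png"); cv2.imwrite("pics/topz.png",cv2.resize(a[110:250,180:440],None,fx=3,fy=3,interpolation=cv2.INTER_CUBIC))
a=cv2.imread("pics/scene0.png"); cv2.imwrite("pics/scz.png",cv2.resize(a[130:290,270:450],None,fx=3.7,fy=3.7,interpolation=cv2.INTER_CUBIC))
E
```

```text
(no output)
```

View pics/topz.png

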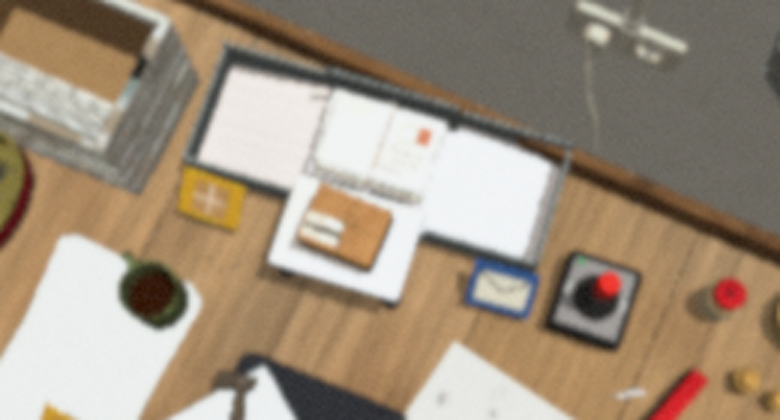

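View pics/scz.png

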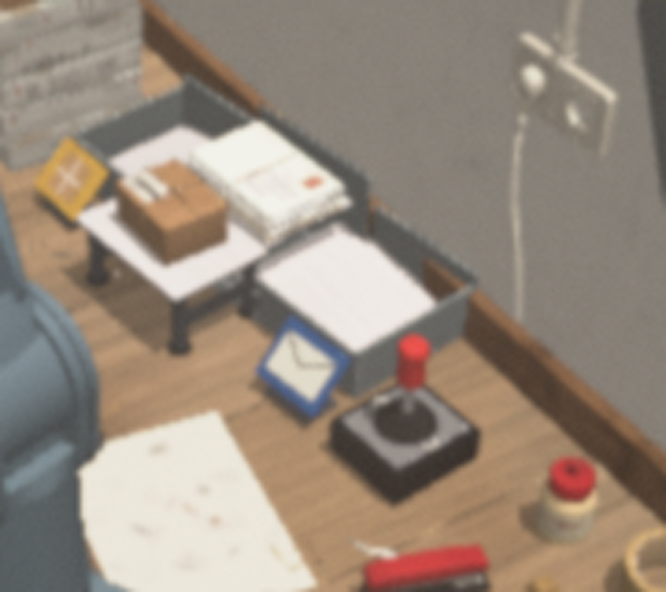

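```bash
cat > h.py <<'E'
import numpy as np
from cell import bot, read_camera
def ray(c,u,v):
    R=np.array(c["R"]);t=np.array(c["t"])
    d=R.T@np.array([(u-c["cx"])/c["fx"],(v-c["cy"])/c["fy"],1.]); return -R.T@t,d
def plane(c,u,v,z):
    o,d=ray(c,u,v); return o+d*(z-o[2])/d[2]
def tri(c1,p1,c2,p2):
    o1,d1=ray(c1,*p1);o2,d2=ray(c2,*p2)
    s=np.linalg.lstsq(np.stack([d1,-d2],1),o2-o1,rcond=None)[0]
    a=o1+s[0]*d1;b=o2+s[1]*d2; return (a+b)/2,np.linalg.norm(a-b)
E
python3 - <<'E'
from h import *
np.set_printoptions(precision=4,suppress=True)
T=read_camera("top");S=read_camera("scene")
tz=lambda u,v:(u/3+180-.33,v/3+110-.33)
sz=lambda u,v:(u/3.7+270-.36,v/3.7+130-.36)
for n,p,z in [("bench FL",(268,263),.095),("bench FR",(396,304),.095),("bench BR?",(422,217),.095),
 ("bench BL",(297,178),.095),
 ("fence L",(228,46),.130),("fence R",(574,146),.130),("bay R front outer",(535,270),.065),("bay L front outer",(183,164),.065),
 ("boxA",(573,254),.045),("boxB",(640,268),.045),("boxC",(612,350),.045),("boxD",(547,326),.045),
 ("par a",(320,186),.156),("par b",(393,207),.156),("par c",(373,268),.156),("par d",(298,244),.156),
 ("let a",(335,87),.131),("let b",(448,120),.131),("let c",(430,190),.131),("let d",(312,162),.131),
 ("psign",(211,198),.05),("lsign",(502,288),.05),("mug",(153,292),.09),("jar",(730,294),.09)]:
    print(n,plane(T,*tz(*p),z))
print("far sign near",plane(T,203,255,.05))
print("grip top",tri(T,tz(607,286),S,sz(414,345)))
print("psign",tri(T,tz(211,198),S,sz(70,177)),"lsign",tri(T,tz(502,288),S,sz(302,367)))
for n,w,lo in [("T",T,0),("S",S,0)]:
    import cv2
    im=w["pixels"]; h=cv2.cvtColor(im,cv2.COLOR_RGB2HSV)
    m=((h[...,0]<8)|(h[...,0]>172))&(h[...,1]>150)&(h[...,2]>80)
    k,l,st,ce=cv2.connectedComponentsWithStats(m.astype(np.uint8))
    print(n,[(st[i].tolist(),ce[i]) for i in range(1,k) if st[i][4]>15])
E
```

```text
bench FL [0.4919 0.2526 0.095 ]
bench FR [0.4184 0.0794 0.095 ]
bench BR? [0.5394 0.0326 0.095 ]
bench BL [0.6118 0.2043 0.095 ]
fence L [0.8052 0.287  0.13  ]
fence R [ 0.6138 -0.1867  0.13  ]
bay R front outer [ 0.4559 -0.1212  0.065 ]
bay L front outer [0.6566 0.3702 0.065 ]
boxA [ 0.4788 -0.1809  0.045 ]
boxB [ 0.45   -0.2743  0.045 ]
boxC [ 0.3355 -0.2196  0.045 ]
boxD [ 0.3776 -0.1318  0.045 ]
par a [0.5788 0.1689 0.156 ]
par b [0.5406 0.0723 0.156 ]
par c [0.4585 0.106  0.156 ]
par d [0.5003 0.204  0.156 ]
let a [0.7296 0.1394 0.131 ]
let b [ 0.6668 -0.015   0.131 ]
let c [0.5674 0.0192 0.131 ]
let d [0.6219 0.1792 0.131 ]
psign [0.6064 0.3345 0.05  ]
lsign [ 0.437  -0.0733  0.05  ]
mug [0.4656 0.4153 0.09  ]
jar [ 0.3934 -0.3843  0.09  ]
far sign near [0.2802 0.5464 0.05  ]
grip top (array([ 0.4086, -0.2056,  0.1574]), np.float64(0.006228465880954571))
psign (array([0.6056, 0.3345, 0.0518]), np.float64(0.000624011348471307)) lsign (array([ 0.4372, -0.0732,  0.0471]), np.float64(0.0010266521265285269))
T [([181, 167, 10, 21, 42], array([186.3095, 177.619 ])), ([378, 201, 8, 9, 56], array([381.7679, 205.1429])), ([418, 203, 11, 10, 91], array([422.8681, 207.6154])), ([393, 233, 23, 24, 203], array([404.0493, 244.7389])), ([491, 323, 19, 4, 58], array([500.2931, 324.3621])), ([491, 333, 19, 5, 54], array([500.5741, 334.9259]))]
S [([378, 221, 8, 13, 67], array([381.4179, 226.4478])), ([419, 254, 11, 11, 90], array([424.0889, 258.8889])), ([369, 278, 32, 10, 194], array([384.8144, 282.3247]))]
```

```bash
cat >> h.py <<'E'
from scipy.spatial.transform import Rotation as Ro
def st():
    s=bot.read_state();q=s["ee_rot"];R=Ro.from_quat([q[1],q[2],q[3],q[0]]).as_matrix();return s,np.array(s["tcp_pos"]),R
def off(target,yawdir=None):
    "offset units to world target; angular units to bring tool y onto horizontal dir with tool x down"
    s,p,R=st(); o=R.T@(np.array(target)-p)/.03
    a=None
    if yawdir is not None:
        y=np.array([yawdir[0],yawdir[1],0.]);y/=np.linalg.norm(y)
        if y@R[:,1]<0:y=-y
        x=np.array([0,0,-1.]);G=np.stack([x,y,np.cross(x,y)],1)
        a=np.degrees(Ro.from_matrix(R.T@G).as_rotvec())/5
    return np.round(o,2),None if a is None else np.round(a,2)
E
python3 - <<'E'
from h import *
np.set_printoptions(precision=4,suppress=True)
print(st()[2])
print(off([.45,.25,.26],(.4,.917)),off([.42,-.2,.26]),off([.40,.0,.26]))
E
```

```text
[[-0.0002  0.3351  0.9422]
 [-0.0007  0.9422 -0.3351]
 [-1.     -0.0007  0.0001]]
(array([-1.4 , -8.78, 11.34]), array([0.8 , 0.  , 0.01])) (array([ -1.39, -23.25,  15.42]), None) (array([ -1.4 , -17.19,  12.56]), None)
```

Call:
drive_tool(fingers=[0,0,0,0,0,0,0,0], offset=[[-1.4,-1.2,1.4],[-1.4,-2.4,2.8],[-1.4,-3.6,4.2],[-1.4,-4.8,5.6],[-1.4,-5.8,7.0],[-1.4,-6.8,8.4],[-1.4,-7.8,9.8],[-1.4,-8.8,11.3]], angular=[[0,0,0],[0.1,0,0],[0.2,0,0],[0.3,0,0],[0.4,0,0],[0.6,0,0],[0.7,0,0],[0.8,0,0]])

```text
t: 1.05
tcp_pos: [0.4255, 0.2814, 0.2604]
ee_rot: [0.692, 0.145, 0.692, -0.144]
contact_force: [0.5, 0.8, 0.2]
opening: 1.003
```

```bash
python3 - <<'E'
from h import *
np.set_printoptions(precision=4,suppress=True)
s,p,R=st();print(s["t"],p,s["q"],R)
print(off([.43,.0,.26],(.4,.917)),off([.409,-.204,.26]))
E
```

```text
1.05 [0.4255 0.2814 0.2604] [-0.7982  0.2482  0.1494  1.8652 -0.0428  1.0307  0.5278] [[ 0.0004  0.4002  0.9164]
 [ 0.0005  0.9164 -0.4002]
 [-1.      0.0006  0.0001]]
(array([ 0.01, -8.54,  3.89]), array([-0.  ,  0.  , -0.01])) (array([  0.  , -15.05,   5.97]), None)
```

Call:
drive_tool(fingers=[0,0,0,0,0,0,0,0], offset=[[0,-1.5,0.5],[0,-3,1],[0,-4.5,1.5],[0,-6,2],[0,-7.5,2.5],[0,-9,3],[0,-10.5,3.5],[0,-12,4]], angular=[[0,0,0],[0,0,0],[0,0,0],[0,0,0],[0,0,0],[0,0,0],[0,0,0],[0,0,0]])

```text
t: 1.85
tcp_pos: [0.3902, -0.0964, 0.2604]
ee_rot: [0.693, 0.145, 0.692, -0.144]
contact_force: [-0.2, 0.4, -0.7]
opening: 1.002
```

Call:
drive_tool(fingers=[0,0,0], offset=[[0,0,0],[0,0,0],[0,0,0]], angular=[[0,0,0],[0,0,0],[0,0,0]])

```text
t: 2.15
tcp_pos: [0.3909, -0.0935, 0.2601]
ee_rot: [0.692, 0.144, 0.692, -0.144]
contact_force: [-1.0, -0.3, 0.1]
opening: 0.999
```

```bash
python3 - <<'E'
from h import *
import cv2
np.set_printoptions(precision=4,suppress=True)
s,p,R=st();print(s["t"],p,s["q"],s["joint_vel"])
c=read_camera("wrist");cv2.imwrite("pics/w1.png",c["pixels"][:,:,::-1])
print(off([.409,-.204,.26],(.4,.917)))
E
```

```text
2.15 [ 0.3909 -0.0935  0.2601] [-0.3344  0.035   0.4749  2.119  -0.0195  0.9917  1.3118] [-0.0112  0.0001 -0.0059 -0.0003  0.0024  0.0005  0.0038]
(array([ 0.  , -3.14,  2.02]), array([ 0.02, -0.  , -0.  ]))
```

View pics/w1.png

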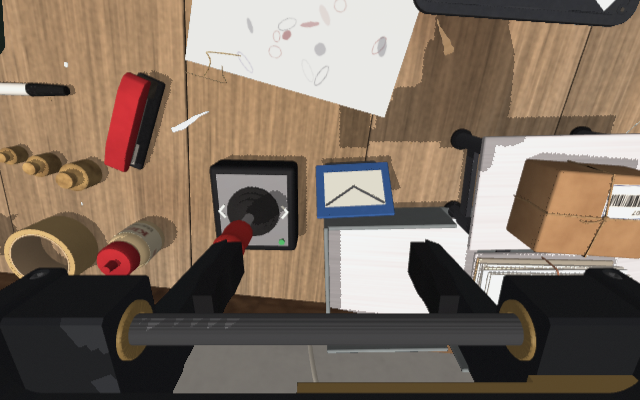

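```bash
python3 - <<'E'
from h import *
np.set_printoptions(precision=4,suppress=True)
c=read_camera("wrist")
a=plane(c,222,212,.045);b=plane(c,285,211.5,.045);print(a,b,(a+b)/2,(b-a)/np.linalg.norm(b-a))
ps=[plane(c,*p,.045) for p in [(211,166),(298,163),(298,248),(218,250)]];print(ps,np.mean(ps,0))
ps=[plane(c,*p,.095) for p in [(471,141),(480,249)]];print(ps)
print("lsign",plane(c,355,190,.05))
import cv2
im=c["pixels"];cv2.imwrite("pics/w1z.png",cv2.resize(im[140:280,190:400,::-1],None,fx=3.5,fy=3.5,interpolation=cv2.INTER_CUBIC))
E
```

```text
[ 0.3995 -0.2466  0.045 ] [ 0.4319 -0.17    0.045 ] [ 0.4157 -0.2083  0.045 ] [0.3898 0.9209 0.    ]
[array([ 0.3396, -0.2285,  0.045 ]), array([ 0.3797, -0.1266,  0.045 ]), array([ 0.4875, -0.1771,  0.045 ]), array([ 0.4465, -0.2796,  0.045 ])] [ 0.4133 -0.203   0.045 ]
[array([0.4228, 0.0608, 0.095 ]), array([0.5526, 0.0371, 0.095 ])]
lsign [ 0.4393 -0.0741  0.05  ]
```

View pics/w1z.png

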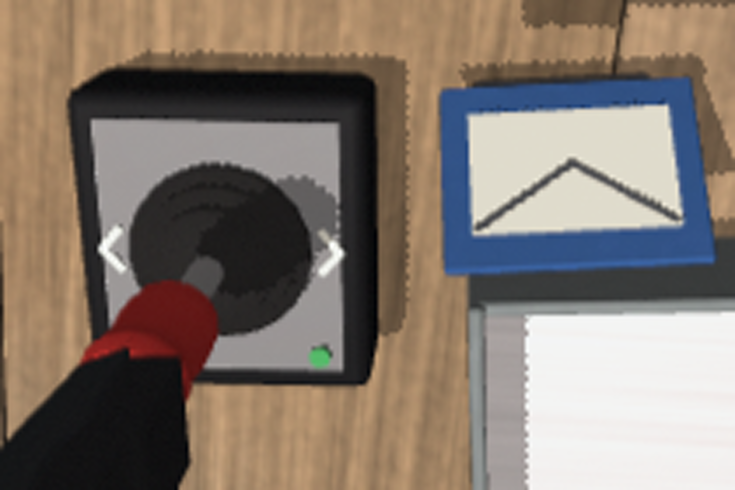

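```bash
python3 - <<'E'
from h import *
print(off([.412,-.206,.26],(.39,.92)),off([.412,-.206,.115]))
E
```

```text
(array([ 0.  , -3.17,  2.14]), array([-0.09, -0.  , -0.  ])) (array([ 4.83, -3.17,  2.14]), None)
```

Call:
drive_tool(fingers=[0,0,0,0,0], offset=[[0,-1.2,0.8],[0,-2.2,1.5],[0,-3.2,2.1],[0.9,-3.2,2.1],[0.9,-3.2,2.1]], angular=[[0,0,0],[0,0,0],[0,0,0],[-0.1,0,0],[-0.1,0,0]])

```text
t: 2.75
tcp_pos: [0.4086, -0.2068, 0.2309]
ee_rot: [0.691, 0.141, 0.695, -0.141]
contact_force: [-0.1, 0.6, 0.1]
opening: 1.001
```

```bash
python3 - <<'E'
from h import *
import cv2
c=read_camera("wrist");cv2.imwrite("pics/w2.png",c["pixels"][:,:,::-1])
s,p,R=st();print(p);print(off([.412,-.206,.115]))
for z in(.13,):
  for d in(-.0155,0,.0155): 
    X=np.array([.412+.39*d,-.206+.92*d,.16]);k=np.array(c["R"])@X+c["t"];print(c["fx"]*k[0]/k[2]+c["cx"],c["fy"]*k[1]/k[2]+c["cy"])
E
```

```text
[ 0.40921034 -0.20652819  0.2320671 ]
(array([3.9 , 0.05, 0.09]), None)
309.5103984017827 202.36325820326476
328.5686064191421 202.346094171239
347.6340071114384 202.32892366141098
```

View pics/w2.png

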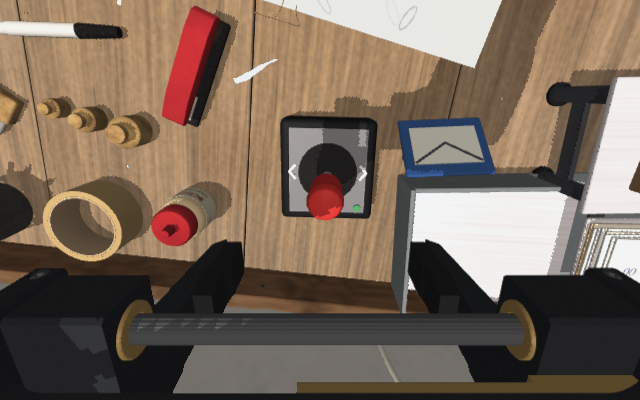

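Call:
drive_tool(fingers=[0,0,0,0.35,0.35,0.35,0.35], offset=[[1.3,0,0],[2.6,0,0],[3.9,0,0],[3.9,0,0],[3.9,0,0],[3.9,0,0],[3.9,0,0]], angular=[[0,0,0],[0,0,0],[0,0,0],[0,0,0],[0,0,0],[0,0,0],[0,0,0]])

```text
t: 3.5
tcp_pos: [0.4116, -0.2081, 0.118]
ee_rot: [0.694, 0.141, 0.692, -0.141]
contact_force: [-0.0, -0.5, 0.5]
opening: 0.663
```

```bash
python3 - <<'E'
from h import *
import cv2
c=read_camera("wrist");s=read_camera("scene");cv2.imwrite("pics/w3.png",np.vstack([c["pixels"][100:400,:,::-1],cv2.resize(s["pixels"][140:280,280:500,::-1],(640,300))]))
print(st()[1])
E
```

```text
[ 0.41112207 -0.20801113  0.11749143]
```

View pics/w3.png

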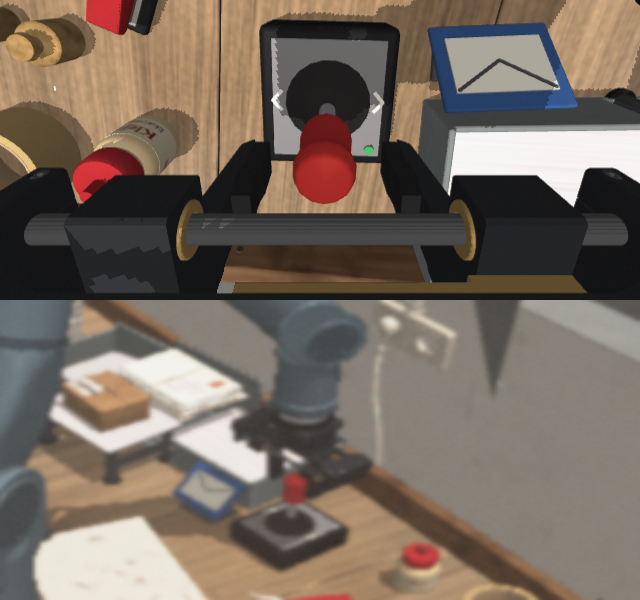

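```bash
python3 - <<'E'
from h import *
import cv2
c=read_camera("wrist");s=read_camera("scene");t=read_camera("top")
def pr(c,X):
    k=np.array(c["R"])@np.array(X)+c["t"];return np.round([c["fx"]*k[0]/k[2]+c["cx"],c["fy"]*k[1]/k[2]+c["cy"]],1)
_,p,R=st()
print(pr(c,p),pr(c,p+.028*R[:,1]-.019*R[:,0]),pr(c,[.412,-.206,.16]),pr(s,p),pr(s,p-.05*R[:,1]))
cv2.imwrite("pics/s3.png",np.hstack([cv2.resize(s["pixels"][180:270,340:440,::-1],None,fx=4,fy=4,interpolation=2),cv2.resize(t["pixels"][170:260,330:430,::-1],None,fx=4,fy=4,interpolation=2)]))
E
```

```text
[325.6 236.3] [377.6 252.1] [330.6 279.3] [380.7 231.1] [390.1 238.3]
```

View pics/s3.png

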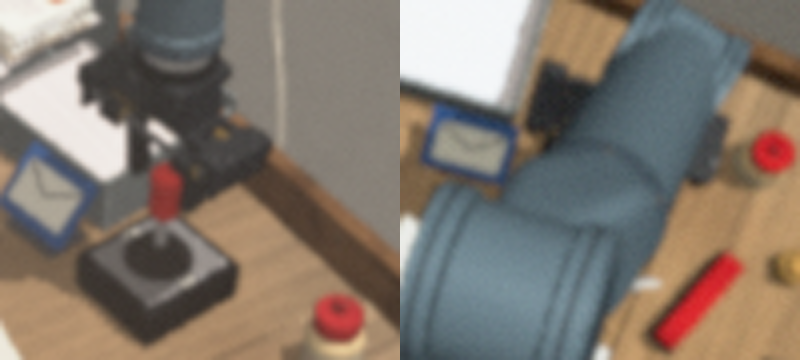

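Call:
drive_tool(fingers=[0.35,0.35,0.35,0.35,0.35], offset=[[0,-0.5,0],[0,-0.9,0],[0,-1.2,0],[0,-1.4,0],[0,-1.5,0]], angular=[[0,0,0],[0,0,0],[0,0,0],[0,0,0],[0,0,0]])

```text
t: 4.25
tcp_pos: [0.3921, -0.2491, 0.1159]
ee_rot: [0.693, 0.142, 0.693, -0.141]
contact_force: [1.9, 3.7, -1.7]
opening: 0.649
```

```bash
python3 - <<'E'
from h import *
import cv2
c=read_camera("wrist");s=read_camera("scene")
cv2.imwrite("pics/w4.png",np.vstack([c["pixels"][100:400,:,::-1],cv2.resize(s["pixels"][140:280,280:500,::-1],(640,300))]))
x=bot.read_state();print(x["t"],x["tcp_pos"],x["contact_force"])
E
```

```text
4.35 [ 0.39214857 -0.24926809  0.11592204] [ 1.19842354  2.18044219 -1.19142374]
```

View pics/w4.png

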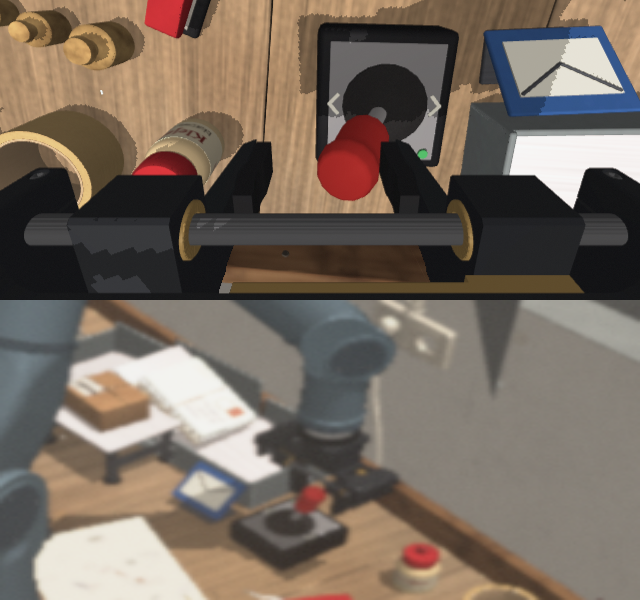

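Call:
drive_tool(fingers=[0.35,0.35,0.35,0.35,0.35], offset=[[0,-0.1,0],[0,-0.2,0],[0,-0.3,0],[0,-0.4,0],[0,-0.4,0]], angular=[[0,0,0],[0,0,0],[0,0,0],[0,0,0],[0,0,0]])

```text
t: 4.85
tcp_pos: [0.3879, -0.2593, 0.116]
ee_rot: [0.693, 0.142, 0.693, -0.141]
contact_force: [2.8, 4.9, -2.2]
opening: 0.649
```

```bash
python3 - <<'E'
from h import *
import cv2
c=read_camera("wrist");s=read_camera("scene")
cv2.imwrite("pics/w5.png",np.vstack([c["pixels"][100:400,:,::-1],cv2.resize(s["pixels"][140:280,280:500,::-1],(640,300))]))
x=bot.read_state();print(x["t"],x["tcp_pos"],x["contact_force"])
E
```

```text
4.95 [ 0.38809365 -0.25916688  0.11599763] [ 2.70470581  5.32143719 -0.81370024]
```

View pics/w5.png

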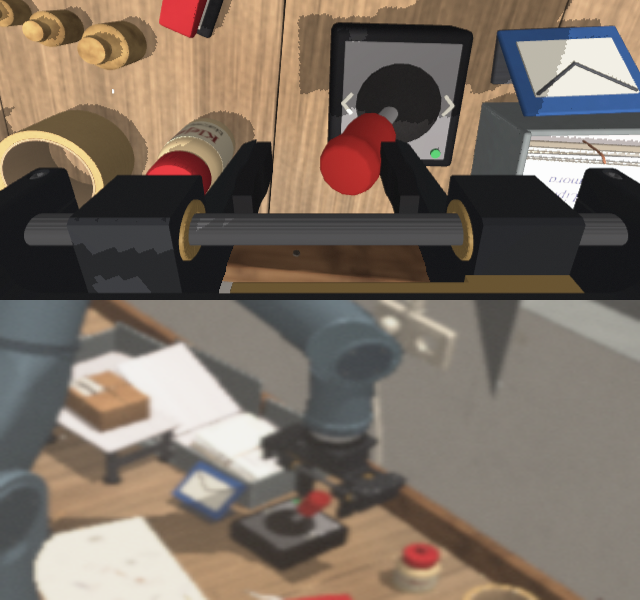

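Call:
drive_tool(fingers=[0.35,0.35,0.35,0.35,0.35,0.35,0.35,0.35], offset=[[0,-0.15,0],[0,-0.3,0],[0,-0.3,0],[0,-0.3,0],[0,-0.3,0],[0,-0.3,0],[0,-0.3,0],[0,-0.3,0]], angular=[[0,0,0],[0,0,0],[0,0,0],[0,0,0],[0,0,0],[0,0,0],[0,0,0],[0,0,0]])

```text
t: 5.75
tcp_pos: [0.3853, -0.2662, 0.1161]
ee_rot: [0.693, 0.142, 0.693, -0.14]
contact_force: [4.1, 8.7, 1.4]
opening: 0.648
```

```bash
python3 - <<'E'
from h import *
import cv2
c=read_camera("wrist");s=read_camera("scene")
cv2.imwrite("pics/w6.png",np.vstack([c["pixels"][100:400,:,::-1],cv2.resize(s["pixels"][140:280,280:500,::-1],(640,300))]))
x=bot.read_state();print(x["t"],x["tcp_pos"],x["contact_force"])
E
```

```text
5.85 [ 0.38532812 -0.2661981   0.11608753] [4.86632054 9.95965844 0.84718959]
```

View pics/w6.png

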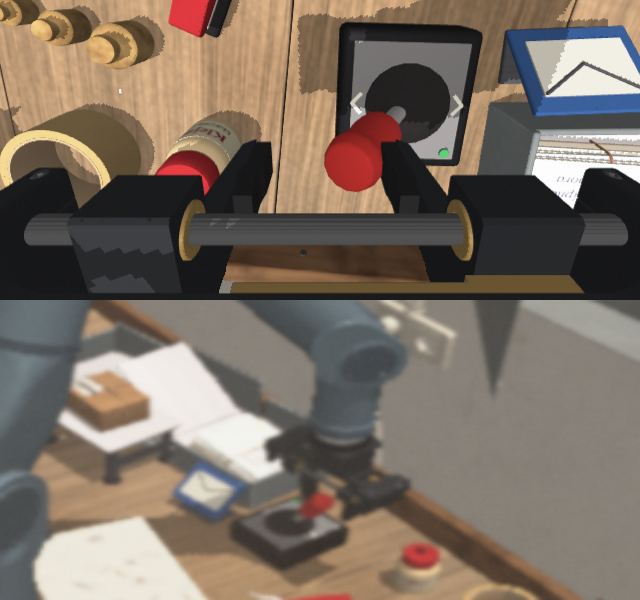

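Call:
drive_tool(fingers=[0.35,0.35,0.35,0.35,0.35,0.35,0.35,0.35], offset=[[0,-0.1,0],[0,-0.1,0],[0,-0.1,0],[0,-0.1,0],[0,-0.1,0],[0,-0.1,0],[0,-0.1,0],[0,-0.1,0]], angular=[[0,0,0],[0,0,0],[0,0,0],[0,0,0],[0,0,0],[0,0,0],[0,0,0],[0,0,0]])

```text
t: 6.65
tcp_pos: [0.3845, -0.2676, 0.1159]
ee_rot: [0.693, 0.142, 0.693, -0.139]
contact_force: [5.2, 13.7, 0.1]
opening: 0.648
```

Call:
drive_tool(fingers=[0.35,0.35,0.35,0.35,0.35,0.35,0,0], offset=[[0,0.4,0],[0,0.8,0],[0,1.2,0],[0,1.6,0],[0,2.0,0],[0,2.2,0],[0,2.2,0],[0,2.2,0]], angular=[[0,0,0],[0,0,0],[0,0,0],[0,0,0],[0,0,0],[0,0,0],[0,0,0],[0,0,0]])

```text
t: 7.45
tcp_pos: [0.4087, -0.211, 0.1161]
ee_rot: [0.693, 0.141, 0.693, -0.142]
contact_force: [-0.1, 0.0, -0.2]
opening: 0.807
```

```bash
python3 - <<'E'
from h import *
import cv2
c=read_camera("wrist");s=read_camera("scene")
cv2.imwrite("pics/w7.png",np.vstack([c["pixels"][100:400,:,::-1],cv2.resize(s["pixels"][140:280,280:500,::-1],(640,300))]))
x=bot.read_state();print(x["t"],x["tcp_pos"],x["contact_force"])
E
```

```text
7.55 [ 0.40854801 -0.21123021  0.11610066] [ 0.58394934 -0.41197544 -0.09752391]
```

View pics/w7.png

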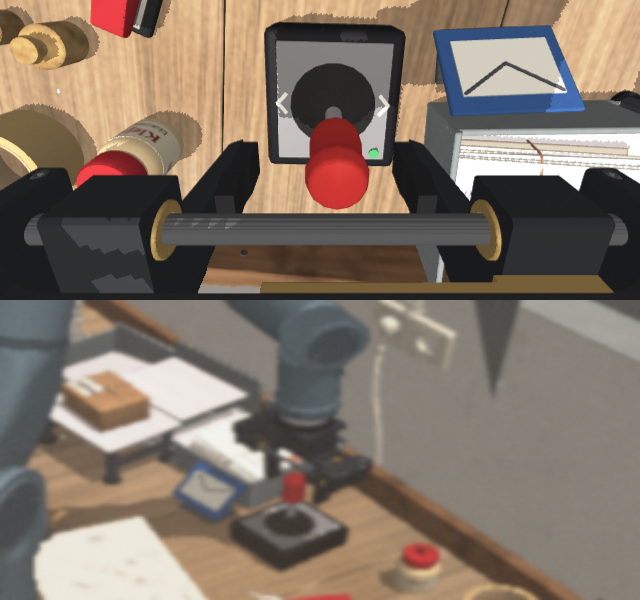

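Call:
drive_tool(fingers=[0,0,0,0], offset=[[-1.5,0,0],[-3,0,0],[-4.5,0,0],[-5,0,0]], angular=[[0,0,0],[0,0,0],[0,0,0],[0,0,0]])

```text
t: 7.95
tcp_pos: [0.4103, -0.2124, 0.2701]
ee_rot: [0.695, 0.142, 0.69, -0.142]
contact_force: [1.1, 0.5, -0.4]
opening: 1.002
```

```bash
python3 - <<'E'
from h import *
print(st()[1],off([.42,.18,.266],(.378,.926)))
E
```

```text
[ 0.41030238 -0.21235962  0.27012166] (array([ 0.12, 12.15, -4.85]), array([-0.2 ,  0.07, -0.01]))
```

Call:
drive_tool(fingers=[0,0,0,0,0,0,0,0], offset=[[0,1.5,-0.6],[0,3,-1.2],[0,4.5,-1.8],[0,6,-2.4],[0,7.5,-3],[0,9,-3.6],[0,10.5,-4.2],[0,12.2,-4.8]], angular=[[0,0,0],[0,0,0],[0,0,0],[0,0,0],[0,0,0],[0,0,0],[0,0,0],[-0.2,0,0]])

```text
t: 8.75
tcp_pos: [0.4195, 0.1796, 0.2662]
ee_rot: [0.694, 0.136, 0.694, -0.136]
contact_force: [0.8, 0.3, 0.4]
opening: 1.001
```

Call:
drive_tool(fingers=[0,0,0], offset=[[0,0,0],[0,0,0],[0,0,0]], angular=[[0,0,0],[0,0,0],[0,0,0]])

```text
t: 9.05
tcp_pos: [0.4198, 0.1766, 0.266]
ee_rot: [0.694, 0.136, 0.694, -0.137]
contact_force: [-0.0, -0.6, 0.4]
opening: 0.997
```

```bash
python3 - <<'E'
from h import *
import cv2
c=read_camera("wrist");s=read_camera("top")
cv2.imwrite("pics/w8.png",c["pixels"][:,:,::-1]);cv2.imwrite("pics/t8.png",cv2.resize(s["pixels"][110:250,180:440,::-1],None,fx=3,fy=3))
print(st()[1],off([.442,.169,.266],(.378,.926)))
E
```

```text
[0.41986028 0.17665723 0.26612561] (array([0.  , 0.04, 0.78]), array([-0.01,  0.  ,  0.  ]))
```

View pics/w8.png

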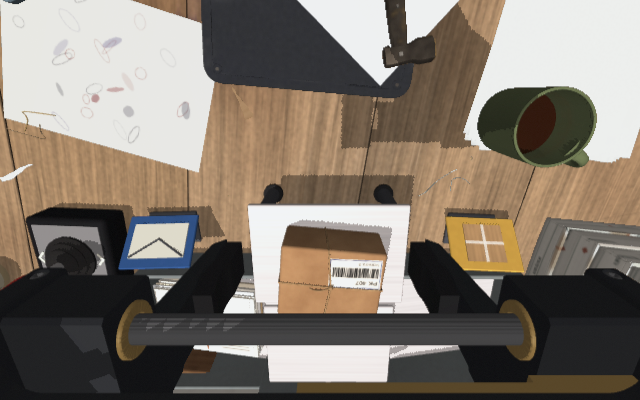

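View pics/t8.png

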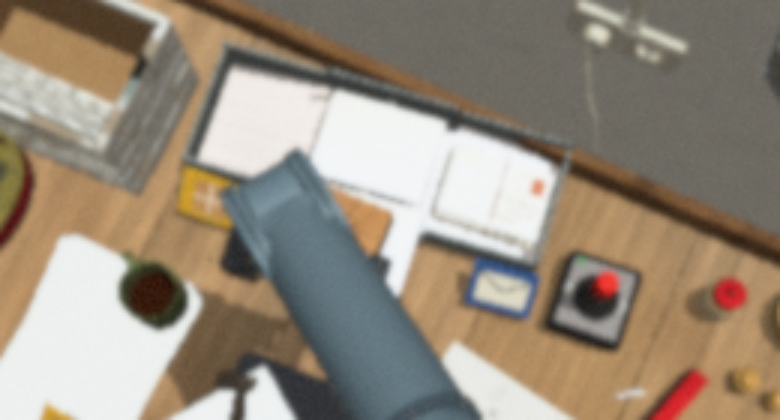

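```bash
python3 - <<'E'
from h import *
import cv2
np.set_printoptions(precision=4,suppress=True)
c=read_camera("wrist")
o=np.array([.641,.088]);xa=np.array([.9257,-.3784]);ya=np.array([.3784,.9257])
f=lambda u,v,z:(lambda P:(P[:2],(P[:2]-o)@xa,(P[:2]-o)@ya))(plane(c,u,v,z))
for n,u,v,z in [("bFL",411,206,.095),("bFR",249,205,.095),("pbot R",287,226,.095),("pbot L",384,235,.095),("ptop R",279,248,.156),("ptop L",386,258,.156)]: print(n,f(u,v,z))
cv2.imwrite("pics/w8z.png",cv2.resize(c["pixels"][190:330,230:430,::-1],None,fx=4,fy=4,interpolation=2))
E
```

```text
bFL (array([0.4978, 0.2512]), np.float64(-0.1943219703729517), np.float64(0.09684834732051299))
bFR (array([0.4256, 0.0778]), np.float64(-0.19558003679091887), np.float64(-0.09097088167431751))
pbot R (array([0.4664, 0.1075]), np.float64(-0.1690100924017771), np.float64(-0.047980690091936395))
pbot L (array([0.5211, 0.2102]), np.float64(-0.15724938300875427), np.float64(0.06775363620149402))
ptop R (array([0.463 , 0.1084]), np.float64(-0.17251676121611362), np.float64(-0.04852726477004607))
ptop L (array([0.514 , 0.2034]), np.float64(-0.16126038451266902), np.float64(0.05879556120774356))
```

View pics/w8z.png

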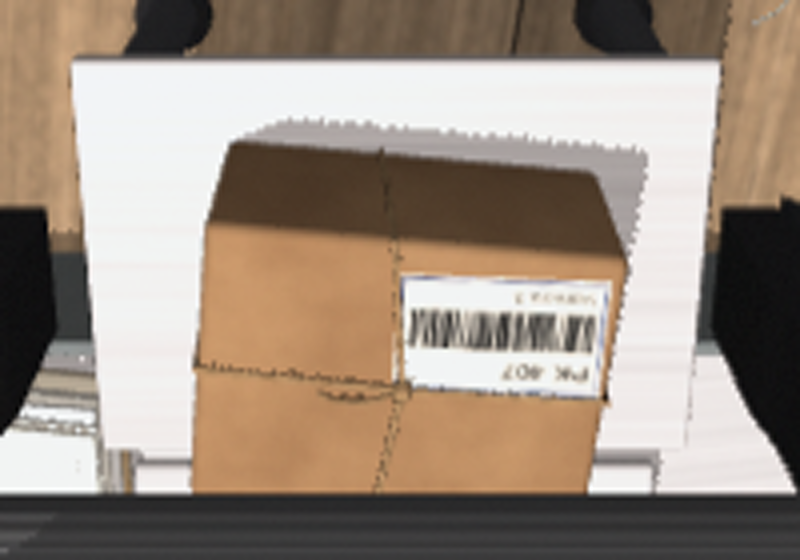

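```bash
python3 - <<'E'
from h import *
print(off([.456,.170,.118],(.378,.926)),off([.6005,.111,.118]))
E
```

```text
(array([4.94, 0.24, 1.2 ]), array([-0.01,  0.  ,  0.  ])) (array([4.94, 0.25, 6.4 ]), None)
```

Call:
drive_tool(fingers=[0.32,0.32,0.32,0.32,0.32,0.32], offset=[[0,0.2,1.0],[1.2,0.2,1.2],[2.4,0.2,1.2],[3.6,0.2,1.2],[4.6,0.2,1.2],[4.9,0.2,1.2]], angular=[[0,0,0],[0,0,0],[0,0,0],[0,0,0],[0,0,0],[0,0,0]])

```text
t: 9.8
tcp_pos: [0.4535, 0.1687, 0.1167]
ee_rot: [0.693, 0.135, 0.695, -0.137]
contact_force: [-0.1, -0.4, -0.3]
opening: 0.683
```

Call:
drive_tool(fingers=[0.32,0.32,0.32,0.32,0.32,0.32,0.32,0.32], offset=[[0,0,0.3],[0,0,0.6],[0,0,0.9],[0,0,1.2],[0,0,1.5],[0,0,1.8],[0,0,2.1],[0,0,2.4]], angular=[[0,0,0],[0,0,0],[0,0,0],[0,0,0],[0,0,0],[0,0,0],[0,0,0],[0,0,0]])

```text
t: 10.6
tcp_pos: [0.5226, 0.1433, 0.1192]
ee_rot: [0.694, 0.135, 0.694, -0.135]
contact_force: [-3.4, 1.0, 2.7]
opening: 0.681
```

```bash
python3 - <<'E'
from h import *
import cv2
c=read_camera("wrist");s=read_camera("scene")
cv2.imwrite("pics/w9.png",np.vstack([c["pixels"][100:400,:,::-1],cv2.resize(s["pixels"][120:260,230:450,::-1],(640,300))]))
x=bot.read_state();print(x["t"],x["tcp_pos"],x["contact_force"],off([.6005,.111,.118],(.378,.926)))
E
```

```text
10.7 [0.52401712 0.14242751 0.11923032] [-0.57788919  0.02921736 -0.92136801] (array([ 0.05, -0.01,  2.76]), array([ 0.01,  0.03, -0.01]))
```

View pics/w9.png

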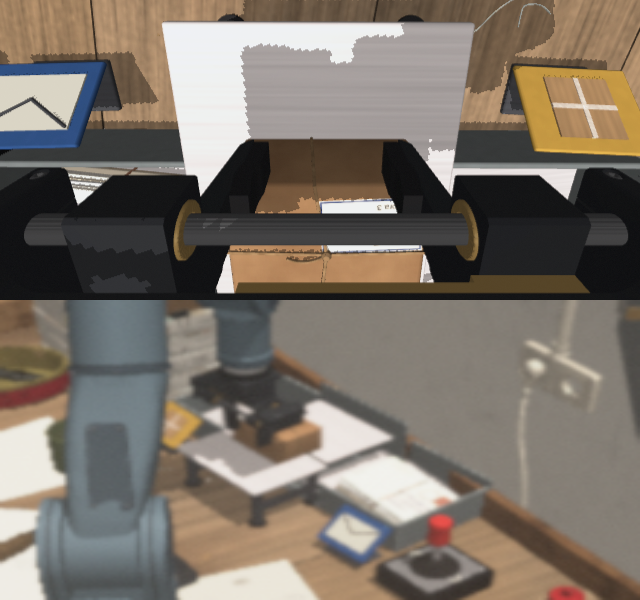

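Call:
drive_tool(fingers=[0.32,0.32,0.32,0.32,0.32,0.32,0.32,0.32], offset=[[0,0,0.4],[0,0,0.8],[0,0,1.2],[0,0,1.6],[0,0,1.9],[0,0,2.2],[0,0,2.4],[0,0,2.5]], angular=[[0,0,0],[0,0,0],[0,0,0],[0,0,0],[0,0,0],[0,0,0],[0,0,0],[0,0,0]])

```text
t: 11.5
tcp_pos: [0.5921, 0.1149, 0.1191]
ee_rot: [0.694, 0.136, 0.694, -0.136]
contact_force: [-2.4, 0.6, 0.5]
opening: 0.686
```

```bash
python3 - <<'E'
from h import *
import cv2
np.set_printoptions(precision=4,suppress=True)
c=read_camera("wrist");s=read_camera("scene")
cv2.imwrite("pics/w10.png",np.vstack([c["pixels"][100:400,:,::-1],cv2.resize(s["pixels"][120:260,230:450,::-1],(640,300))]))
x=bot.read_state();print(x["t"],x["tcp_pos"],x["contact_force"],off([.6005,.111,.118],(.378,.926)))
E
```

```text
11.6 [0.5921 0.115  0.1192] [-0.2288 -0.3876 -0.257 ] (array([ 0.04, -0.02,  0.31]), array([ 0.02,  0.01, -0.  ]))
```

View pics/w10.png

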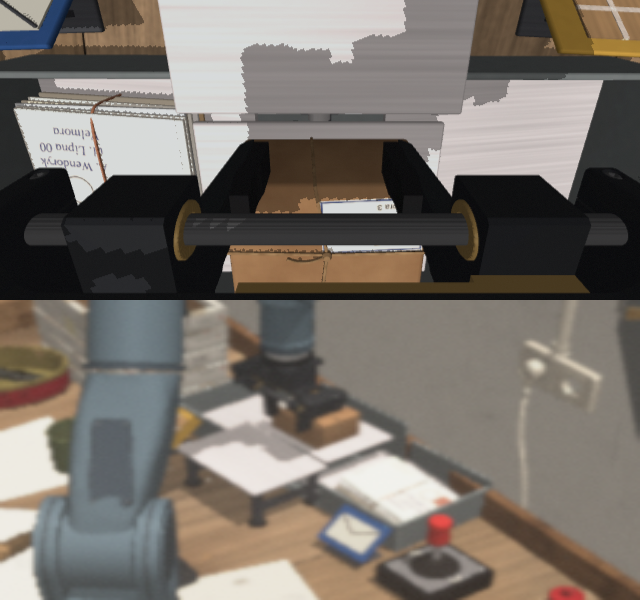

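```bash
python3 - <<'E'
from h import *
np.set_printoptions(precision=4,suppress=True)
c=read_camera("wrist")
xa=np.array([.9257,-.3784]);ya=np.array([.3784,.9257])
for u,v in [(194,223),(442,223),(271,240),(383,240),(229,350),(423,350)]:
    P=plane(c,u,v,.095 if v<300 else .156)[:2];print(u,v,P,P@xa,P@ya)
E
```

```text
194 223 [0.5598 0.0329] 0.5057838004959571 0.2422574584863365
442 223 [0.6221 0.1865] 0.5053421404545744 0.4080070081403122
271 240 [0.5906 0.0752] 0.5182539975077618 0.2930791416324774
383 240 [0.6193 0.1459] 0.5180436448250971 0.36938273665111443
229 350 [0.6168 0.0495] 0.5522267431271001 0.2791693155674914
423 350 [0.6554 0.1448] 0.5518714784881888 0.3820775034894297
```

Call:
drive_tool(fingers=[0.32,0.32,0.32,0.32,0.32,0.32,0.32,0.32], offset=[[0,0,0.1],[0,0,0.2],[0,0,0.2],[0,0,-0.5],[0,0,-1.5],[-1.5,0,-2],[-3,0,-3.5],[-4.5,0,-5]], angular=[[0,0,0],[0,0,0],[0,0,0],[0,0,0],[0,0,0],[0,0,0],[0,0,0],[0,0,0]])

```text
t: 12.45
tcp_pos: [0.4698, 0.1644, 0.2362]
ee_rot: [0.694, 0.136, 0.694, -0.136]
contact_force: [-1.1, 0.0, 1.1]
opening: 0.684
```

```bash
python3 - <<'E'
from h import *
import cv2
np.set_printoptions(precision=4,suppress=True)
c=read_camera("wrist")
cv2.imwrite("pics/w11.png",c["pixels"][:,:,::-1])
x=bot.read_state();print(x["t"],x["tcp_pos"],x["contact_force"],off([.43,0,.25]),off([.4115,-.208,.25],(.39,.92)))
E
```

```text
12.5 [0.4673 0.1681 0.2411] [-3.6665  2.0606  2.0664] (array([-0.33, -5.66,  0.94]), None) (array([ -0.37, -12.32,   2.95]), array([ 0.21,  0.01, -0.07]))
```

View pics/w11.png

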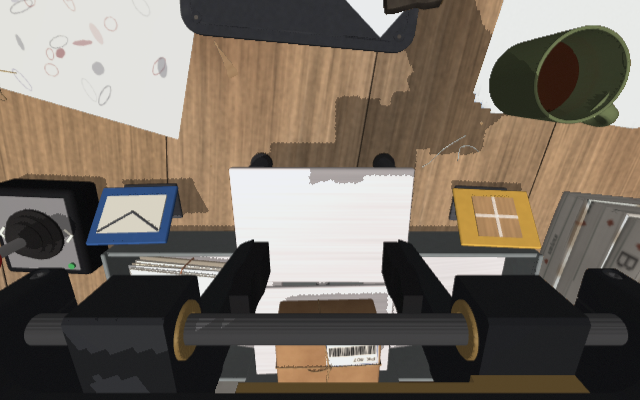

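Call:
drive_tool(fingers=[0.1,0,0,0,0,0,0,0], offset=[[-0.5,-1.5,0.3],[-0.7,-3,0.7],[-0.7,-4.5,1.1],[-0.7,-6,1.4],[-0.7,-7.5,1.8],[-0.7,-9,2.2],[-0.7,-10.5,2.6],[-0.7,-12,2.9]], angular=[[0,0,0],[0,0,0],[0,0,0],[0,0,0],[0,0,0],[0.2,0,0],[0.2,0,0],[0.2,0,0]])

```text
t: 13.3
tcp_pos: [0.4155, -0.2041, 0.2563]
ee_rot: [0.693, 0.141, 0.692, -0.142]
contact_force: [0.8, -1.0, -0.0]
opening: 1.001
```

Call:
drive_tool(fingers=[0,0,0], offset=[[0,0,0],[0,0,0],[0,0,0]], angular=[[0,0,0],[0,0,0],[0,0,0]])

```text
t: 13.6
tcp_pos: [0.416, -0.2008, 0.2557]
ee_rot: [0.693, 0.141, 0.693, -0.141]
contact_force: [0.7, -0.6, 0.6]
opening: 1.001
```

```bash
python3 - <<'E'
from h import *
import cv2
np.set_printoptions(precision=4,suppress=True)
c=read_camera("wrist");s=read_camera("top")
cv2.imwrite("pics/t12.png",np.vstack([c["pixels"][:250,:,::-1],cv2.resize(s["pixels"][120:250,230:440,::-1],(570,350))[:, :570].copy() if 0 else cv2.resize(s["pixels"][120:235,230:440,::-1],(640,350))]))
x=bot.read_state();print(x["t"],x["tcp_pos"],x["contact_force"],off([.411,-.208,.116],(.39,.92)))
E
```

```text
13.7 [ 0.4161 -0.2005  0.2558] [ 0.2274  0.3976 -0.5103] (array([ 4.66, -0.3 , -0.06]), array([ 0.01, -0.  , -0.01]))
```

View pics/t12.png

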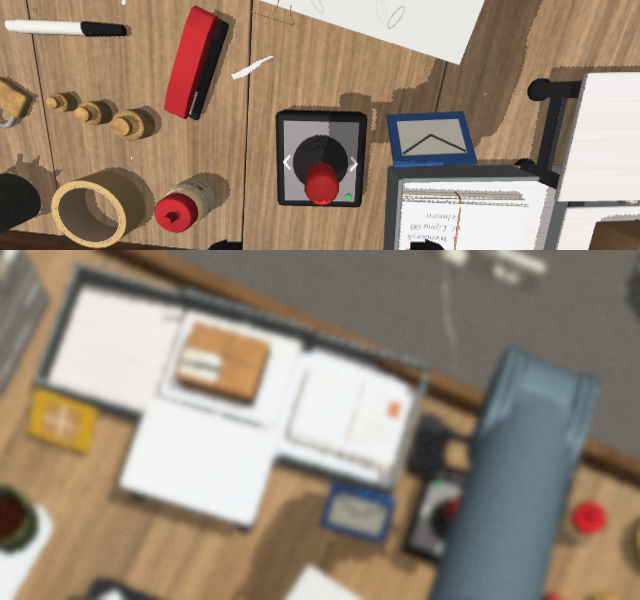

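Call:
drive_tool(fingers=[0,0,0,0,0.35,0.35,0.35,0.35], offset=[[1.0,-0.3,0],[2.2,-0.3,0],[3.5,-0.3,0],[4.65,-0.3,0],[4.65,-0.3,0],[4.65,-0.3,0],[4.65,-0.3,0],[4.65,-0.3,0]], angular=[[0,0,0],[0,0,0],[0,0,0],[0,0,0],[0,0,0],[0,0,0],[0,0,0],[0,0,0]])

```text
t: 14.5
tcp_pos: [0.4135, -0.2105, 0.118]
ee_rot: [0.694, 0.141, 0.692, -0.141]
contact_force: [0.5, 0.5, -0.1]
opening: 0.663
```

Call:
drive_tool(fingers=[0.35,0.35,0.35,0.35,0.35,0.35], offset=[[0,0.5,0],[0,0.9,0],[0,1.2,0],[0,1.5,0],[0,1.8,0],[0,1.8,0]], angular=[[0,0,0],[0,0,0],[0,0,0],[0,0,0],[0,0,0],[0,0,0]])

```text
t: 15.1
tcp_pos: [0.4335, -0.1596, 0.1162]
ee_rot: [0.693, 0.141, 0.693, -0.141]
contact_force: [-0.2, -1.7, 1.0]
opening: 0.653
```

```bash
python3 - <<'E'
from h import *
import cv2
c=read_camera("wrist");s=read_camera("scene")
cv2.imwrite("pics/w13.png",np.vstack([c["pixels"][100:400,:,::-1],cv2.resize(s["pixels"][140:280,280:500,::-1],(640,300))]))
x=bot.read_state();print(x["t"],x["tcp_pos"],x["contact_force"])
E
```

```text
15.2 [ 0.43329233 -0.16045262  0.11628617] [-1.82782801 -4.49171948  1.50438423]
```

View pics/w13.png

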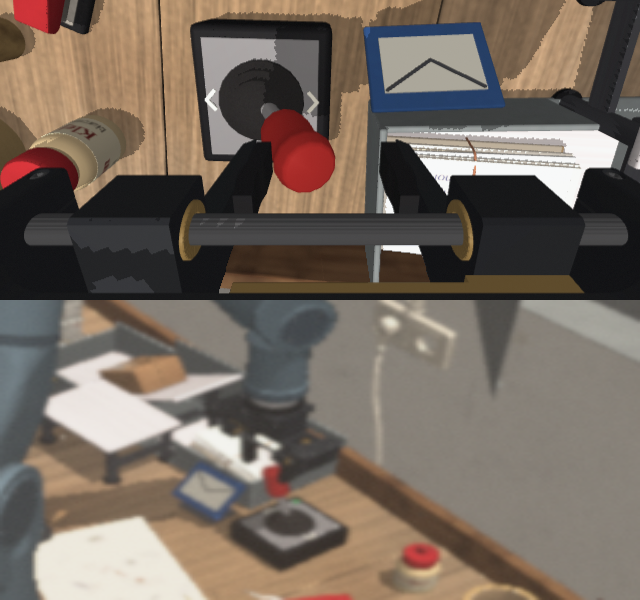

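Call:
drive_tool(fingers=[0.35,0.35,0.35,0.35,0.35,0.35,0.35,0.35], offset=[[0,0.2,0],[0,0.4,0],[0,0.5,0],[0,0.5,0],[0,0.5,0],[0,0.5,0],[0,0.5,0],[0,0.5,0]], angular=[[0,0,0],[0,0,0],[0,0,0],[0,0,0],[0,0,0],[0,0,0],[0,0,0],[0,0,0]])

```text
t: 16.0
tcp_pos: [0.4382, -0.1485, 0.1162]
ee_rot: [0.692, 0.142, 0.693, -0.143]
contact_force: [-3.5, -6.9, -0.2]
opening: 0.65
```

Call:
drive_tool(fingers=[0.35,0.35,0.35,0.35,0.35,0.35], offset=[[0,0,0],[0,0,0],[0,0,0],[0,0,0],[0,0,0],[0,0,0]], angular=[[0,0,0],[0,0,0],[0,0,0],[0,0,0],[0,0,0],[0,0,0]])

```text
t: 16.6
tcp_pos: [0.4382, -0.1484, 0.1162]
ee_rot: [0.692, 0.142, 0.693, -0.143]
contact_force: [-2.3, -6.3, 0.0]
opening: 0.651
```

```bash
python3 - <<'E'
from h import *
import cv2
c=read_camera("wrist");s=read_camera("scene")
cv2.imwrite("pics/w14.png",np.vstack([c["pixels"][100:400,:,::-1],cv2.resize(s["pixels"][140:280,280:500,::-1],(640,300))]))
x=bot.read_state();print(x["t"],x["tcp_pos"],x["contact_force"])
E
```

```text
16.7 [ 0.43823722 -0.1484737   0.11623755] [-2.97798404 -7.16253506  0.00982565]
```

View pics/w14.png

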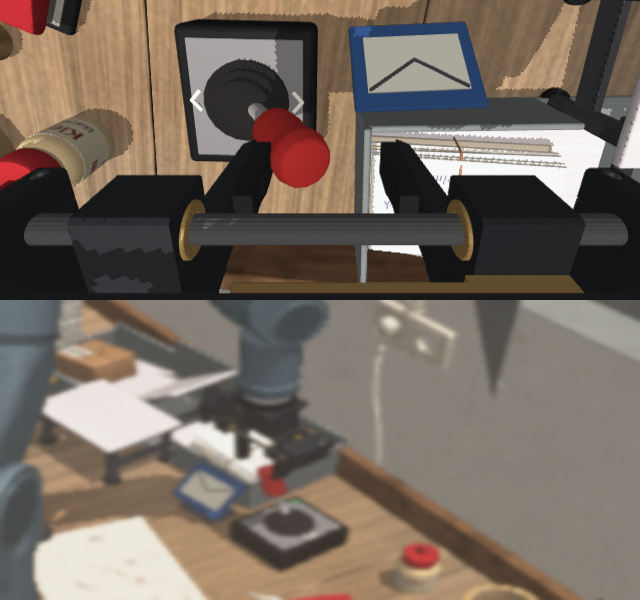

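Call:
drive_tool(fingers=[0.35,0.35,0.35,0.35,0.35,0.35,0.35,0.35], offset=[[0,0.15,0],[0,0.3,0],[0,0.3,0],[0,0.3,0],[0,0.3,0],[0,0.3,0],[0,0.3,0],[0,0.3,0]], angular=[[0,0,0],[0,0,0],[0,0,0],[0,0,0],[0,0,0],[0,0,0],[0,0,0],[0,0,0]])

```text
t: 17.5
tcp_pos: [0.4401, -0.1435, 0.1161]
ee_rot: [0.692, 0.141, 0.693, -0.145]
contact_force: [-7.0, -16.5, 0.7]
opening: 0.654
```

Call:
drive_tool(fingers=[0.35,0.35,0.35,0.35,0.35,0.35], offset=[[0,0,0],[0,0,0],[0,0,0],[0,0,0],[0,0,0],[0,0,0]], angular=[[0,0,0],[0,0,0],[0,0,0],[0,0,0],[0,0,0],[0,0,0]])

```text
t: 18.1
tcp_pos: [0.4401, -0.1435, 0.1161]
ee_rot: [0.692, 0.141, 0.693, -0.145]
contact_force: [-6.8, -16.2, 1.4]
opening: 0.652
```

Call:
drive_tool(fingers=[0.35,0.35,0.35,0.35,0.35,0.35,0,0], offset=[[0,-0.4,0],[0,-0.8,0],[0,-1.2,0],[0,-1.6,0],[0,-2.1,0],[0,-2.4,0],[0,-2.5,0],[0,-2.5,0]], angular=[[0,0,0],[0,0,0],[0,0,0],[0,0,0],[0,0,0],[0,0,0],[0,0,0],[0,0,0]])

```text
t: 18.9
tcp_pos: [0.4132, -0.2073, 0.1162]
ee_rot: [0.693, 0.142, 0.693, -0.141]
contact_force: [-0.2, -1.2, -0.1]
opening: 0.807
```

Call:
drive_tool(fingers=[0,0,0,0,0,0,0], offset=[[0,0,0],[-1.2,0,0],[-2.4,0,0],[-3.6,0,0],[-4.8,0,0],[-5,0,0],[-5,0,0]], angular=[[0,0,0],[0,0,0],[0,0,0],[0,0,0],[0,0,0],[0,0,0],[0,0,0]])

```text
t: 19.6
tcp_pos: [0.4142, -0.2069, 0.2671]
ee_rot: [0.694, 0.141, 0.692, -0.141]
contact_force: [-0.2, -0.5, -0.8]
opening: 1.001
```

```bash
python3 - <<'E'
from h import *
import cv2
np.set_printoptions(precision=4,suppress=True)
c=read_camera("wrist");s=read_camera("top")
cv2.imwrite("pics/t15.png",np.vstack([c["pixels"][:250,:,::-1],cv2.resize(s["pixels"][120:235,230:440,::-1],(640,350))]))
s=read_camera("scene");cv2.imwrite("pics/s15.png",cv2.resize(s["pixels"][140:280,260:480,::-1],(660,420),interpolation=2))
x=bot.read_state();print(x["t"],x["tcp_pos"],x["contact_force"])
E
```

```text
19.75 [ 0.4125 -0.2067  0.265 ] [ 0.8075 -0.9141 -0.3827]
```

View pics/t15.png

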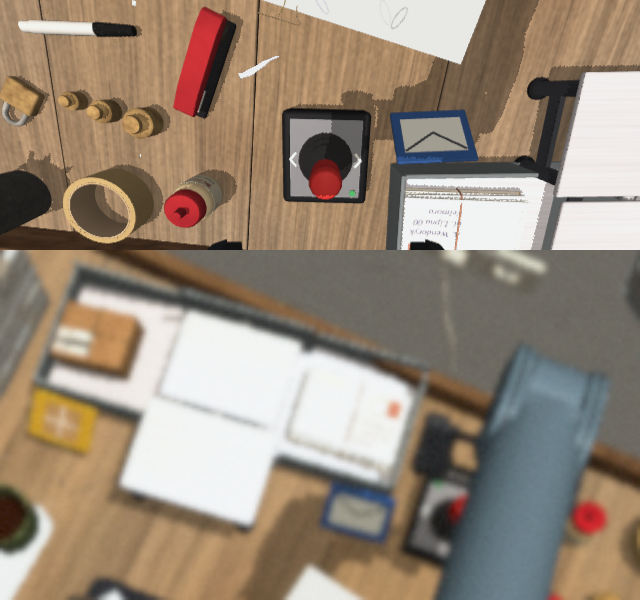

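View pics/s15.png

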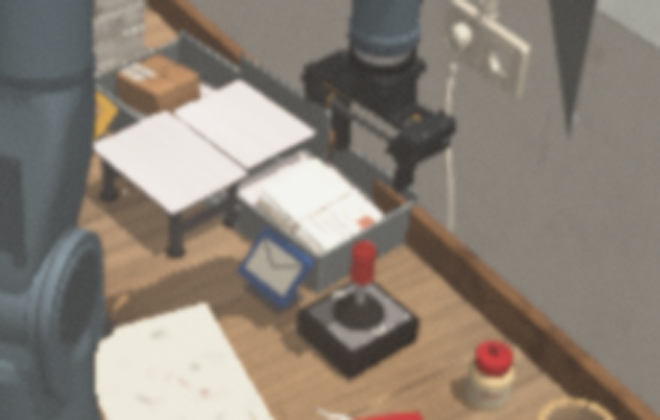

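```bash
python3 -c "
from cell import bot
print(bot.finish_job())"
```

```text
the job is handed in; nothing more can be done
None
```

I tipped the letters into the right bay (envelope sign) and the parcel into the left bay (box sign), and handed the job in at about 19.8 s.

- **Letters:** I pushed the stick right over with the fingers straddling it and held it for more than 1 s, at 10–15 N by the end. Then I let it spring back.
- **Parcel:** I pushed it off the bench with the fingertips onto the tray. The last measurement put it about 8 mm short of the middle and 6 mm to the left. A final nudge of about 6 mm followed. I then held the stick left for over 1 s, at up to 18 N, and let it spring back.
- **Sign choice:** two signs look like the parcel sign. The one in front of the left bay is about 0.69 m from the base and the other about 0.61 m, so I took the left one.

**Last checks:** the final top and scene pictures show both pieces lying in their bays, the tray level and the stick upright. The mug, jar and signs look unmoved. The gripper was clear above the stick, with readings within sensor noise.

I judged the final stick angle and the pieces' flatness by eye rather than measuring them. The early estimates of the sorter's position from the top and wrist cameras disagreed by about 1 cm, well inside the tolerance. No check failed.

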